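# Reject the foil feed unit with the loose arm

## Robot

A 6-joint arm with a two-finger parallel gripper is mounted at the origin on the work surface. World frame = base frame: x ahead of the robot, y to its left, z up, the work surface at z = 0. Lengths are in m, angles in rad, forces in N, time in s.
With the tool pointing down it reaches from about 0.25 to 0.775 m from the base axis. Payload 4 kg.
Tool frame: the origin (TCP) lies midway between the tips of the shut fingers; the grasp point (between the pads) lies 19 mm behind it (bot.grip_depth is the distance from the TCP to the grasp point, in m); y points along the fingers, z is the direction in which the jaws open and shut, and the axes are right-handed (so a half turn about y gives the same grasp; the last joint's range is limited). The gripper opens to 85 mm and grips with 20 to 120 N. Pads are 22 mm wide; open, the fingers measure 114 mm over their backs; the gripper's body (76 mm by 85 mm) begins 54 mm behind the grasp point. The pads swing forward as they close: fully open they stand 13 mm farther back than shut.
Start: joints at [-1.451, 0.087, 1.371, -0, 1.684, -0.103], TCP at [0.122, -0.536, 0.2] pointing down, gripper open.
Joint ranges: [-3.1, 3.1], [-0.76, 2.03], [0.27, 2.55], [-1.08, 4.22], [0.17, 2.65], [-2.57, 2.57]. Speed limits (rad/s): [2.79, 2.79, 3.14, 3.14, 3.14, 3.14].

## Interface

Orientations are given as a unit quaternion [w, x, y, z].
In Python, from rig import monitor, viewer, sign_off, bot gives the robot as it stands.
- The arm moves only by the tool arm_command, never from a script. Its argument "increments" is a list of rows, each a list of 6 numbers: the shift along the tool's x, y, z scaled (see below), then the turn, a rotation vector about the tool's x, y, z scaled (see below). In form: [[dx, dy, dz, ax, ay, az], ...]. A call has 1 to 5 rows; each row is the pose to reach, as a shift and turn from the pose measured when the call began, along the tool's axes at that moment; what a row does not reach only later rows make up. The controller multiplies each number of a shift by 0.4 m and each number of a turn by 2 rad. A row lasts 1/8 s, in which the tool goes at most 62.5 mm and 10.7 degrees, less where a joint would pass 70% of its speed; a pose out of reach is approached as far as the arm can. A call with a number of a shift or a turn outside -1 to 1 is refused whole. A call with a gripper value outside its range is refused whole. "jaw" is the opening, from 0 (shut) to 1 (fully open), set as the call begins (left out, the last holds). The fingers move at their own pace and stop on an object; the grip force is fixed at half the most. Time passes only in rows, so rows that repeat a pose let the fingers close. It gives the time, the measured TCP pose, the force and the opening at its end, in the units of the state.
- monitor.sense(): the state, without advancing time (a new reading comes with each control period).
- viewer.camera(name): name is "scene" or "top" or "wrist"; returns a dict with "frame" (400x640x3 uint8, red, green, blue), "K" (3x3 intrinsics, pixels), "dist" ([k1, k2, p1, p2, k3] as OpenCV has them; the pictures are not rectified), "R" (3x3) and "t" (3): a world point X has camera coordinates R X + t. Camera axes: x right, y down, z forward; pixel columns grow to the right and rows downward; lengths in m; the calibration is good to about 2 mm. A picture is of the moment at which its call begins. There is no depth.
- sign_off(): hands the job in, once; it reports no verdict.
Trained networks look in a picture, given as the dict that the camera call returned (one of the last four; its "shot" number tells which), for a name from the list of things; names that differ only in an ending like _2 or _b are one class to them, and where a whole thing is asked for, a point or a joint stands for the part that bears it (a point fixed in the world has none). Each returns a list of dicts, best first, with "score" (0 to 1); they miss things now and then, are a little off and sometimes report something else, mostly with a low value. They report only what shows in the picture. A call takes as long as a camera call. They do not tell look-alikes from the thing itself.
- viewer.look_for(picture, label): "bbox" ([left, top, right, bottom] in pixels, round what is visible of it).
- viewer.mark_of(picture, label): "at" ([row, column] in pixels: a listed point, or the origin of a listed thing).
The state is a dict: "time": time; "q": joint angles; "dq": joint speeds; "joint_efforts": joint torques, N m; "tcp_pos": TCP position; "orientation": TCP orientation; "ft_force": force on the tool from outside, world axes, zero at the start; "ft_torque": the same for the moment, N m; "gripper_width": finger opening in m.
Only numpy, scipy, OpenCV 4.12 (cv2) and the standard library are available. Lean on these libraries where they do the work, as an engineer would, in place of code of your own. Each camera call takes 0.05 s, during which the arm holds its last target. There are 200 camera calls.

## Task

One of the three foil feed units in the wooden rack has a feed arm that has worn loose on its roller shaft. Find it by rocking the arms gently back and forth to feel how far they swing before the roller drags, each unit staying seated in its pocket; rock the loose one back and forth there before you take it out. Then lift the loose unit out (its tie bar is the handle) and set it down gently, standing flat inside the red tray; leave the two sound units seated in the rack and everything else where it is.

Things in the scene. Friction and masses are not known exactly. Their poses are not given: they have to be found in the camera images.
- unit_a: Foil feed unit, one of three alike, 0.8 kg: base plate 100 x 100 x 8 mm, two green bearing cheeks (tops 102 mm above the underside) with rubber drive roller along y, axis 42 mm up, steel nip roller on its -x side, brass gears outside the -y cheek, feed arm outside the +y cheek. Origin: centre of underside, z up. Sits loose in its pocket, 2 to 3 mm to spare; 4 N sideways at the pin may shift or tip it.
- feedarm_a: Its feed arm, keyed to the roller shaft: rocks about the unit's y, in its x-z plane; 9 mm wide, mid-plane at unit y = 70 mm. Origin on the roller axis at unit y = 0, z towards the pin. Swings freely (under 0.3 N at the pin) through its play, 1 to 3 mm in all at the pin if sound, some 15 mm if loose; then takes the roller along against a steady 2 N at the pin. Bends above 30 N of grip or push; 5 to 10 N is ample.
- pin_a (a point): Centre of the black-sleeved pin on top of that arm, 14 mm diameter, 26 mm long along the unit's y, 66 mm from the roller axis (108 mm above the unit's underside when upright). Free all round: take it lightly from above, fingers closing across the unit's x; it turns and rides on an arc as the arm rocks. The arm starts up to 0.23 rad from upright, near the middle of its play; the roller has hard stops 0.5 rad either side of upright.
- bar_a (a point): Middle of the steel tie bar joining the tops of the two cheeks, for lifting the unit: 12 mm diameter, 76 mm free length between the cheeks along the unit's y, 92 mm above the unit's underside, 28 mm clear above the roller; the weight hangs below it.
- clamp_a: Small clamp jaw hidden inside that arm's hub, 5 mm above the roller axis at unit y = 70 mm: presses on the shaft with about 6 N on a sound unit, not at all on a loose one. It looks and stands the same on all three; not to be handled.
- unit_b: Foil feed unit, one of three alike, 0.8 kg: base plate 100 x 100 x 8 mm, two green bearing cheeks (tops 102 mm above the underside) with rubber drive roller along y, axis 42 mm up, steel nip roller on its -x side, brass gears outside the -y cheek, feed arm outside the +y cheek. Origin: centre of underside, z up. Sits loose in its pocket, 2 to 3 mm to spare; 4 N sideways at the pin may shift or tip it.
- feedarm_b: Its feed arm, keyed to the roller shaft: rocks about the unit's y, in its x-z plane; 9 mm wide, mid-plane at unit y = 70 mm. Origin on the roller axis at unit y = 0, z towards the pin. Swings freely (under 0.3 N at the pin) through its play, 1 to 3 mm in all at the pin if sound, some 15 mm if loose; then takes the roller along against a steady 2 N at the pin. Bends above 30 N of grip or push; 5 to 10 N is ample.
- pin_b (a point): Centre of the black-sleeved pin on top of that arm, 14 mm diameter, 26 mm long along the unit's y, 66 mm from the roller axis (108 mm above the unit's underside when upright). Free all round: take it lightly from above, fingers closing across the unit's x; it turns and rides on an arc as the arm rocks. The arm starts up to 0.23 rad from upright, near the middle of its play; the roller has hard stops 0.5 rad either side of upright.
- bar_b (a point): Middle of the steel tie bar joining the tops of the two cheeks, for lifting the unit: 12 mm diameter, 76 mm free length between the cheeks along the unit's y, 92 mm above the unit's underside, 28 mm clear above the roller; the weight hangs below it.
- clamp_b: Small clamp jaw hidden inside that arm's hub, 5 mm above the roller axis at unit y = 70 mm: presses on the shaft with about 6 N on a sound unit, not at all on a loose one. It looks and stands the same on all three; not to be handled.
- unit_c: Foil feed unit, one of three alike, 0.8 kg: base plate 100 x 100 x 8 mm, two green bearing cheeks (tops 102 mm above the underside) with rubber drive roller along y, axis 42 mm up, steel nip roller on its -x side, brass gears outside the -y cheek, feed arm outside the +y cheek. Origin: centre of underside, z up. Sits loose in its pocket, 2 to 3 mm to spare; 4 N sideways at the pin may shift or tip it.
- feedarm_c: Its feed arm, keyed to the roller shaft: rocks about the unit's y, in its x-z plane; 9 mm wide, mid-plane at unit y = 70 mm. Origin on the roller axis at unit y = 0, z towards the pin. Swings freely (under 0.3 N at the pin) through its play, 1 to 3 mm in all at the pin if sound, some 15 mm if loose; then takes the roller along against a steady 2 N at the pin. Bends above 30 N of grip or push; 5 to 10 N is ample.
- pin_c (a point): Centre of the black-sleeved pin on top of that arm, 14 mm diameter, 26 mm long along the unit's y, 66 mm from the roller axis (108 mm above the unit's underside when upright). Free all round: take it lightly from above, fingers closing across the unit's x; it turns and rides on an arc as the arm rocks. The arm starts up to 0.23 rad from upright, near the middle of its play; the roller has hard stops 0.5 rad either side of upright.
- bar_c (a point): Middle of the steel tie bar joining the tops of the two cheeks, for lifting the unit: 12 mm diameter, 76 mm free length between the cheeks along the unit's y, 92 mm above the unit's underside, 28 mm clear above the roller; the weight hangs below it.
- clamp_c: Small clamp jaw hidden inside that arm's hub, 5 mm above the roller axis at unit y = 70 mm: presses on the shaft with about 6 N on a sound unit, not at all on a loose one. It looks and stands the same on all three; not to be handled.
- rack: Fixed wooden rack 126 (x) x 448 (y) mm, 22 mm high, with three pockets in a row along its y, 160 mm apart; pocket floors 8 mm above the table. Origin: centre of its underside. The units stand in it, axes parallel to the rack's, in any order, and lift straight out; a roller stays where it is left.
- tray: Fixed red plastic reject tray, open on top, 140 (x) x 180 (y) mm outside, 30 mm high, walls and floor 5 mm. Origin: centre of its underside.
- gold_roll: Bystander, not part of the job: gold foil roll standing on end, 62 mm diameter, 60 mm high. Origin: centre of its underside.
- stick: Bystander, not part of the job: steel composing stick with some type, 50 x 150 x 19 mm, lying flat. Origin: centre of its underside.
- copper_roll: Bystander, not part of the job: copper-coloured foil roll standing on end, 56 mm diameter, 75 mm high. Origin: centre of its underside.
- silver_roll: Bystander, not part of the job: silver foil roll standing on end, 68 mm diameter, 62 mm high. Origin: centre of its underside.
- screwdriver: Bystander, not part of the job: black-handled screwdriver, 190 mm long, lying on the table along its own x. Origin: under the middle of its length.
- die: Bystander, not part of the job: brass stamping die 60 x 80 x 7 mm, lying flat. Origin: centre of its underside.
There are look-alikes about, which are no part of the job. Leave any orange look-alike of the unit_b alone. What is shaped like the unit_a but orange is not meant.

How it is judged:
On the way, in this order (a step that is already met when the one before it is completed fails the run):
1. the loose arm (its clamp jaw not gripping) is rocked out through its play, its unit seated (((contact force between clamp_a and anything else below 1 N and distance of unit_a from where it was at the start of the episode below 0.01 m and angle between unit_a's own z axis and vertical below 0.12 rad and distance of pin_a from where it was at the start of the episode above 0.0045 m) or (contact force between clamp_b and anything else below 1 N and distance of unit_b from where it was at the start of the episode below 0.01 m and angle between unit_b's own z axis and vertical below 0.12 rad and distance of pin_b from where it was at the start of the episode above 0.0045 m) or (contact force between clamp_c and anything else below 1 N and distance of unit_c from where it was at the start of the episode below 0.01 m and angle between unit_c's own z axis and vertical below 0.12 rad and distance of pin_c from where it was at the start of the episode above 0.0045 m))), for 0.05 s.
2. the loose arm is rocked back again, its unit still seated (((contact force between clamp_a and anything else below 1 N and distance of unit_a from where it was at the start of the episode below 0.01 m and angle between unit_a's own z axis and vertical below 0.12 rad and distance of pin_a from where it was at the start of the episode below 0.0035 m) or (contact force between clamp_b and anything else below 1 N and distance of unit_b from where it was at the start of the episode below 0.01 m and angle between unit_b's own z axis and vertical below 0.12 rad and distance of pin_b from where it was at the start of the episode below 0.0035 m) or (contact force between clamp_c and anything else below 1 N and distance of unit_c from where it was at the start of the episode below 0.01 m and angle between unit_c's own z axis and vertical below 0.12 rad and distance of pin_c from where it was at the start of the episode below 0.0035 m))), for 0.02 s.
3. the loose unit is lifted clear of the rack (((contact force between clamp_a and anything else below 1 N and z of unit_a in the frame of rack above 0.035 m) or (contact force between clamp_b and anything else below 1 N and z of unit_b in the frame of rack above 0.035 m) or (contact force between clamp_c and anything else below 1 N and z of unit_c in the frame of rack above 0.035 m))), for 0.1 s.
At the end, for the whole second after the job is handed in: The loose unit stands flat in the red tray, at rest: centre within 30 mm (x) and 45 mm (y) of the tray's, underside under 12 mm above the table, tilt under 0.06 rad. Both sound units sit in their pockets, within 10 mm of their starts and tilted under 0.12 rad (((contact force between clamp_a and anything else below 1 N and x of unit_a in the frame of tray between -0.03 and 0.03 m and y of unit_a in the frame of tray between -0.045 and 0.045 m and z of unit_a in the frame of tray below 0.012 m and angle between unit_a's own z axis and vertical below 0.06 rad and linear speed of unit_a below 0.02 m/s) or (contact force between clamp_b and anything else below 1 N and x of unit_b in the frame of tray between -0.03 and 0.03 m and y of unit_b in the frame of tray between -0.045 and 0.045 m and z of unit_b in the frame of tray below 0.012 m and angle between unit_b's own z axis and vertical below 0.06 rad and linear speed of unit_b below 0.02 m/s) or (contact force between clamp_c and anything else below 1 N and x of unit_c in the frame of tray between -0.03 and 0.03 m and y of unit_c in the frame of tray between -0.045 and 0.045 m and z of unit_c in the frame of tray below 0.012 m and angle between unit_c's own z axis and vertical below 0.06 rad and linear speed of unit_c below 0.02 m/s)) and (contact force between clamp_a and anything else below 1 N or (distance of unit_a from where it was at the start of the episode below 0.01 m and angle between unit_a's own z axis and vertical below 0.12 rad)) and (contact force between clamp_b and anything else below 1 N or (distance of unit_b from where it was at the start of the episode below 0.01 m and angle between unit_b's own z axis and vertical below 0.12 rad)) and (contact force between clamp_c and anything else below 1 N or (distance of unit_c from where it was at the start of the episode below 0.01 m and angle between unit_c's own z axis and vertical below 0.12 rad))); the robot touches nothing.
It fails at once if a feed arm is gripped or pushed with more than 30 N (contact force between the fingers and feedarm_a above 30 N or contact force between the fingers and feedarm_b above 30 N or contact force between the fingers and feedarm_c above 30 N).
It fails at once if a sound unit is unseated (moved 10 mm or tilted 0.12 rad) ((not (contact force between clamp_a and anything else below 1 N) and not (distance of unit_a from where it was at the start of the episode below 0.01 m and angle between unit_a's own z axis and vertical below 0.12 rad)) or (not (contact force between clamp_b and anything else below 1 N) and not (distance of unit_b from where it was at the start of the episode below 0.01 m and angle between unit_b's own z axis and vertical below 0.12 rad)) or (not (contact force between clamp_c and anything else below 1 N) and not (distance of unit_c from where it was at the start of the episode below 0.01 m and angle between unit_c's own z axis and vertical below 0.12 rad))).
It fails at once if a unit is set down hard (over 60 N on the tray) (contact force between any of unit_a, unit_b, unit_c and tray above 60 N).
It fails at once if a bystander is moved by more than 30 mm (distance of any of gold_roll, stick, copper_roll, silver_roll, screwdriver, die from where it was at the start of the episode above 0.03 m).
It also fails if it takes over 72 s, if anything falls off the work surface, if the arm or the gripper's body presses on something with over 40 N, if the wrist force passes 120 N, or if a joint passes its speed limit or range.

## Working session

There is one attempt and no reset: what is moved stays moved. The work goes in short steps, Python scripts to look and compute and a tool call to move; the robot and the scene stay as the last step left them, time stands still between calls to the robot, and variables do not carry over. Pictures are saved under pics/ and viewed, about 8 in all and at most 12, crops included, and the job is handed in when it is done.

Besides the shell and the picture viewer there is one more tool, called after "Request:" as name(argument=value, ...), one argument or row to a line, values as JSON. arm_command: Moves the arm, as the interface text tells. Shifts and turns lie within -1 to 1; 1 stands for 0.4 m of shift or 2 rad of turn. Its arguments: {"type":"object","properties":{"increments":{"type":"array","items":{"type":"array","items":{"type":"number"}}},"jaw":{"type":"number"}},"required":["increments"]}

```bash
mkdir -p pics; ls
cat > h.py <<'E'
import numpy as np, cv2
from rig import monitor, viewer, bot
from scipy.spatial.transform import Rotation as Ro
def ray(p,rc):
    u=cv2.undistortPoints(np.array([[[rc[1],rc[0]]]],float),p["K"],np.array(p["dist"]))[0,0]
    R=np.array(p["R"]);c=-R.T@np.array(p["t"]);return c,R.T@np.array([u[0],u[1],1])
def atz(p,rc,z):
    c,d=ray(p,rc);return c+d*(z-c[2])/d[2]
def proj(p,X):
    return cv2.projectPoints(np.array(X,float).reshape(-1,1,3),cv2.Rodrigues(np.array(p["R"]))[0],np.array(p["t"],float),np.array(p["K"]),np.array(p["dist"]))[0].reshape(-1,2)
def tool():
    s=monitor.sense();q=s["orientation"];return s,Ro.from_quat([q[1],q[2],q[3],q[0]]).as_matrix()
def save(p,n,box=None,k=1):
    f=p["frame"]
    if box: f=f[box[1]:box[3],box[0]:box[2]]
    f=cv2.resize(f,None,fx=k,fy=k,interpolation=cv2.INTER_CUBIC)
    cv2.imwrite("pics/"+n+".png",f[:,:,::-1])
E
python3 - <<'E'
from h import *
s,R=tool();print(s["time"],s["tcp_pos"],R.round(3),s["gripper_width"],s["ft_force"])
ps={n:viewer.camera(n) for n in("top","scene")}
save(ps["top"],"top0");save(ps["scene"],"scene0")
Z=dict(unit_a=.008,pin_a=.116,bar_a=.1,feedarm_a=.05,tray=0,rack=0,gold_roll=0,copper_roll=0,silver_roll=0)
for n,p in ps.items():
    for l,z in Z.items():
        for d in viewer.mark_of(p,l)[:5]:
            print(n,l,round(d["score"],2),np.round(d["at"],1),atz(p,d["at"],z).round(3))
E
```

```text
pics
0.0 [ 0.12144889 -0.53582718  0.19831155] [[-0.975 -0.     0.221]
 [-0.221  0.002 -0.975]
 [-0.    -1.    -0.002]] 0.08541357265972752 [-0.50117762  0.1588003   0.68587889]
top unit_a 0.97 [176.1 276.8] [0.599 0.205 0.008]
top unit_a 0.95 [254.1 283.6] [0.289 0.182 0.008]
top unit_a 0.87 [169.7 355.6] [ 0.617 -0.11   0.008]
top unit_a 0.86 [168.5 315.8] [0.626 0.049 0.008]
top unit_a 0.77 [162.1 403. ] [ 0.644 -0.3    0.008]
top pin_a 0.6 [245.8 299.8] [0.323 0.113 0.116]
top pin_a 0.48 [140.  402.2] [ 0.708 -0.276  0.116]
top pin_a 0.46 [166.7 300.7] [0.616 0.104 0.116]
top pin_a 0.39 [163.5 343.9] [ 0.624 -0.056  0.116]
top pin_a 0.37 [176.8 255.1] [0.581 0.274 0.116]
top bar_a 0.97 [174.9 271.7] [0.59  0.215 0.1  ]
top bar_a 0.91 [166.9 319.3] [0.616 0.035 0.1  ]
top bar_a 0.73 [252.1 281.7] [0.301 0.181 0.1  ]
top bar_a 0.6 [164.2 360.2] [ 0.623 -0.119  0.1  ]
top tray 0.74 [218.3 333.8] [ 0.426 -0.018  0.   ]
top rack 0.87 [174.5 317.8] [0.603 0.041 0.   ]
top gold_roll 0.67 [215.7 385.2] [ 0.432 -0.222  0.   ]
top gold_roll 0.48 [175.9 255.9] [0.603 0.29  0.   ]
top copper
[... 746 characters left out ...]
ar_a 0.85 [205.  250.4] [ 0.628 -0.12   0.1  ]
scene bar_a 0.68 [220.3 298. ] [0.606 0.05  0.1  ]
scene bar_a 0.64 [277.6 462.6] [0.558 0.545 0.1  ]
scene bar_a 0.6 [191.5 387.3] [0.312 0.198 0.1  ]
scene feedarm_a 0.42 [203.3 208.9] [ 0.649 -0.288  0.05 ]
scene feedarm_a 0.28 [205.2 271.7] [ 0.538 -0.11   0.05 ]
scene tray 0.91 [211.8 314.4] [ 0.431 -0.011  0.   ]
scene tray 0.39 [203.6 253.7] [ 0.513 -0.214  0.   ]
scene rack 0.65 [246.2 296.1] [0.613 0.045 0.   ]
scene gold_roll 0.71 [193.5 267.3] [ 0.437 -0.215  0.   ]
scene gold_roll 0.53 [237.5 339.1] [0.499 0.133 0.   ]
scene copper_roll 0.76 [285.6 413.6] [0.559 0.42  0.   ]
scene silver_roll 0.57 [200.3 174.8] [ 0.658 -0.455  0.   ]
```

Run:
```python
import cv2,numpy as np
t=cv2.imread("pics/top0.png")[110:290,190:470];s=cv2.imread("pics/scene0.png")[150:330,150:480]
t=cv2.resize(t,None,fx=2.4,fy=1.65*1.4545,interpolation=3)[:, :]
s=cv2.resize(s,None,fx=2.4,fy=2.4,interpolation=3)
t=cv2.resize(cv2.imread("pics/top0.png")[130:290,190:470],None,fx=1.8,fy=1.8,interpolation=3);s=cv2.resize(cv2.imread("pics/scene0.png")[165:315,150:480],None,fx=2,fy=2,interpolation=3)
c=np.zeros((600,700,3),np.uint8);c[:288,:504]=t[:288,:504];c[296:596,:660]=s[:300,:660]
cv2.imwrite("pics/c0.png",c)
```

```text
(no output)
```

View pics/c0.png

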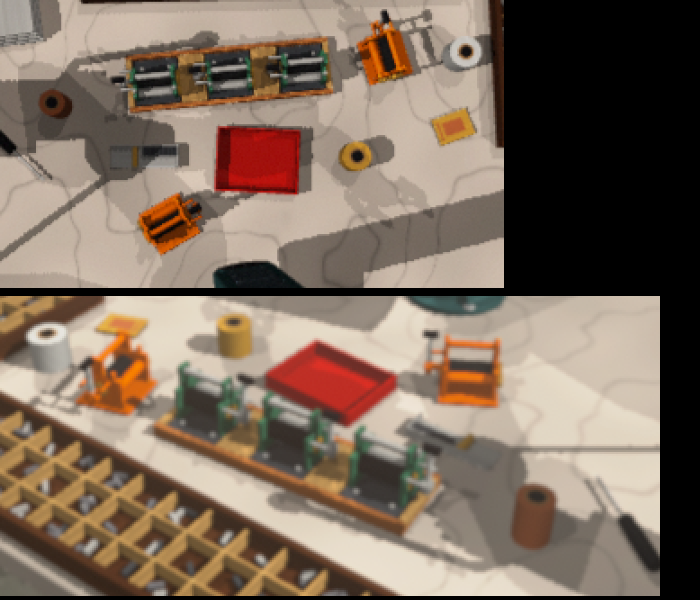

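Picture 1 (top and scene crops) shows the rack with three green units, feed arms on the left (+y) side. The red tray is in the middle, and there are orange look-alikes at about (0.30, 0.18) and (0.65, -0.29). I'll move above the rack.

```bash
cat >> h.py <<'E'
def go(pos,yaw):
    """print row for TCP pos with tool z at world yaw, tool down"""
    s,R=tool();d=R.T@(np.array(pos)-s["tcp_pos"])/.4
    z=np.array([np.cos(yaw),np.sin(yaw),0]);y=np.array([0,0,-1.]);T=np.stack([np.cross(y,z),y,z],1)
    print("row",d.round(4).tolist(),(Ro.from_matrix(R.T@T).as_rotvec()/2).round(4).tolist())
E
python3 -c "
from h import *
go([.57,.03,.32],.075)"
```

```text
row [-1.4064, -0.3013, -1.1332] [-0.0, -0.7115, 0.0001]
```

Request:
arm_command(
  increments=[
    [-0.7,-0.3,-0.57,0,-0.36,0],
    [-0.7,-0.3,-0.57,0,-0.36,0],
    [-0.7,-0.3,-0.57,0,-0.36,0],
    [-0.7,-0.3,-0.57,0,-0.36,0],
    [-0.7,-0.3,-0.57,0,-0.36,0],
  ],
  jaw=0.3,
)

```text
time: 1.62
tcp_pos: [0.3053, -0.3014, 0.299]
orientation: [-0.321, 0.321, -0.629, 0.63]
ft_force: [0.8, -0.8, 0.6]
gripper_width: 0.0256
```

```bash
python3 -c "
from h import *
go([.57,.03,.32],.075)"
```

```text
row [-1.0592, -0.0528, 0.0494] [-0.0005, -0.3513, 0.0003]
```

Request:
arm_command(
  increments=[
    [-1,-0.05,0.05,0,-0.35,0],
    [-1,-0.05,0.05,0,-0.35,0],
    [-1,-0.05,0.05,0,-0.35,0],
    [-1,-0.05,0.05,0,-0.35,0],
    [-1,-0.05,0.05,0,-0.35,0],
  ],
)

```text
time: 2.25
tcp_pos: [0.5008, -0.0578, 0.3146]
orientation: [0.518, -0.518, 0.481, -0.482]
ft_force: [0.1, -1.7, -0.2]
gripper_width: 0.0258
```

```bash
python3 -c "
from h import *
go([.57,.03,.32],.075)"
```

```text
row [-0.2063, -0.0134, 0.1885] [-0.0009, -0.0008, 0.0008]
```

Request:
arm_command(
  increments=[
    [-0.2,-0.013,0.19,0,0,0],
    [-0.2,-0.013,0.19,0,0,0],
    [-0.2,-0.013,0.19,0,0,0],
    [-0.2,-0.013,0.19,0,0,0],
  ],
)

```text
time: 2.75
tcp_pos: [0.5705, 0.0272, 0.3197]
orientation: [-0.518, 0.518, -0.481, 0.482]
ft_force: [0.1, -0.1, 1.0]
gripper_width: 0.0256
```

Run:
```python
from h import *
s,R=tool();print(s["time"],s["tcp_pos"],s["ft_force"])
p=viewer.camera("wrist");save(p,"w1")
print((-np.array(p["R"]).T@p["t"]).round(3))
for l,z in dict(pin_a=.116,bar_a=.1,unit_a=.008,feedarm_a=.05,tray=0,rack=0).items():
    for d in viewer.mark_of(p,l)[:4]: print(l,round(d["score"],2),np.round(d["at"],1),atz(p,d["at"],z).round(4))
```

```text
2.75 [0.57052405 0.02724195 0.31966951] [ 0.06138606 -0.12988925  1.00210586]
[0.564 0.094 0.495]
pin_a 0.91 [ 91.6 362. ] [0.6069 0.1157 0.116 ]
pin_a 0.77 [ 70.4 111.9] [0.3262 0.121  0.116 ]
pin_a 0.65 [227.1 347.9] [ 0.6062 -0.044   0.116 ]
bar_a 0.93 [273.6 353.5] [ 0.6218 -0.1151  0.1   ]
bar_a 0.93 [  8.6 362.2] [0.6003 0.2049 0.1   ]
bar_a 0.73 [153.5 355.9] [0.6087 0.0447 0.1   ]
bar_a 0.62 [13.  90.2] [0.2931 0.1843 0.1   ]
unit_a 0.95 [ 29.  349.9] [0.5945 0.2034 0.008 ]
unit_a 0.88 [145.  351.3] [0.6112 0.0452 0.008 ]
unit_a 0.82 [244.3 350.6] [ 0.6254 -0.1122  0.008 ]
unit_a 0.72 [ 34.3 133.8] [0.2934 0.1789 0.008 ]
feedarm_a 0.56 [290.3 226.2] [ 0.4371 -0.185   0.05  ]
tray 0.77 [173.3 225.3] [ 0.4228 -0.0127  0.    ]
tray 0.49 [144.1 354.4] [0.6165 0.0461 0.    ]
```

View pics/w1.png

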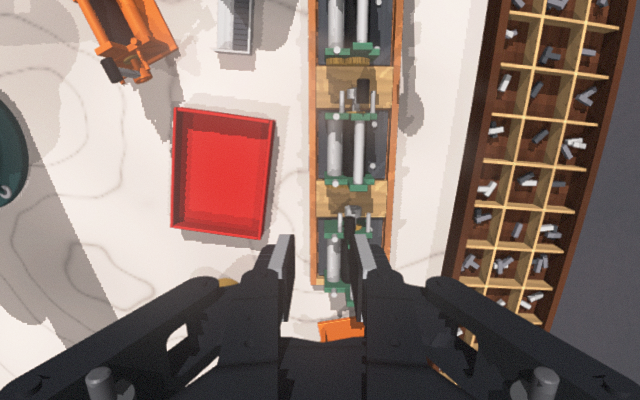

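Picture 2 (wrist) shows B's pin at (362, 91), C's pin at (348, 227) between the fingers, and the tray at (225, 173). I'll go above the middle unit's pin.

```bash
python3 -c "
from h import *
go([.606,.116,.155],.08)"
```

```text
row [-0.217, 0.4132, 0.1038] [-0.0012, -0.004, 0.0009]
```

Request:
arm_command(
  increments=[
    [-0.217,0.41,0.104,0,-0.004,0],
    [-0.217,0.41,0.104,0,-0.004,0],
    [-0.217,0.41,0.104,0,-0.004,0],
    [-0.217,0.41,0.104,0,-0.004,0],
    [-0.217,0.41,0.104,0,-0.004,0],
  ],
  jaw=0.36,
)

```text
time: 3.72
tcp_pos: [0.6066, 0.1154, 0.1576]
orientation: [0.52, -0.519, 0.478, -0.481]
ft_force: [0.4, 0.1, 0.7]
gripper_width: 0.0306
```

```bash
cat > look.py <<'E'
from h import *
import sys
s,R=tool();print(s["time"],s["tcp_pos"].round(4) if hasattr(s["tcp_pos"],"round") else s["tcp_pos"],np.round(s["ft_force"],2),round(s["gripper_width"],4))
p=viewer.camera("wrist")
if len(sys.argv)>1: save(p,sys.argv[1])
for l,z in dict(pin_a=.115,bar_a=.1).items():
    for d in viewer.mark_of(p,l)[:3]: print(l,round(d["score"],2),np.round(d["at"],1),atz(p,d["at"],z).round(4))
E
python3 look.py w2
```

```text
3.725 [0.6066 0.1154 0.1576] [0.42 0.15 0.71] 0.0306
pin_a 0.86 [209.  323.7] [0.6063 0.115  0.115 ]
bar_a 0.77 [287.7 324. ] [0.6124 0.0448 0.1   ]
bar_a 0.74 [ 74.1 323.6] [0.599  0.2048 0.1   ]
```

View pics/w2.png

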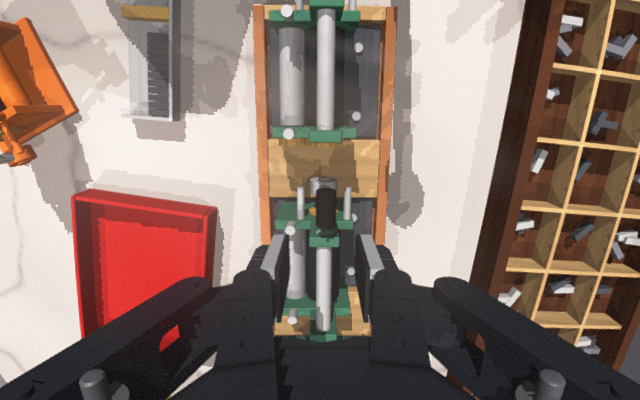

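Run:
```python
import cv2,numpy as np
a=cv2.resize(cv2.imread("pics/w1.png")[70:140,310:410],None,fx=4,fy=4,interpolation=3)
b=cv2.resize(cv2.imread("pics/w2.png")[165:265,255:395],None,fx=4,fy=4,interpolation=3)
s=cv2.resize(cv2.imread("pics/scene0.png")[205:275,270:370],None,fx=3.8,fy=3.8,interpolation=3)[:266,:380]
c=np.zeros((600,800,3),np.uint8);c[:280,:400]=a;c[:266,410:790]=s;c[285:600,:560]=b[:315]
cv2.imwrite("pics/c1.png",c)
```

```text
(no output)
```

View pics/c1.png

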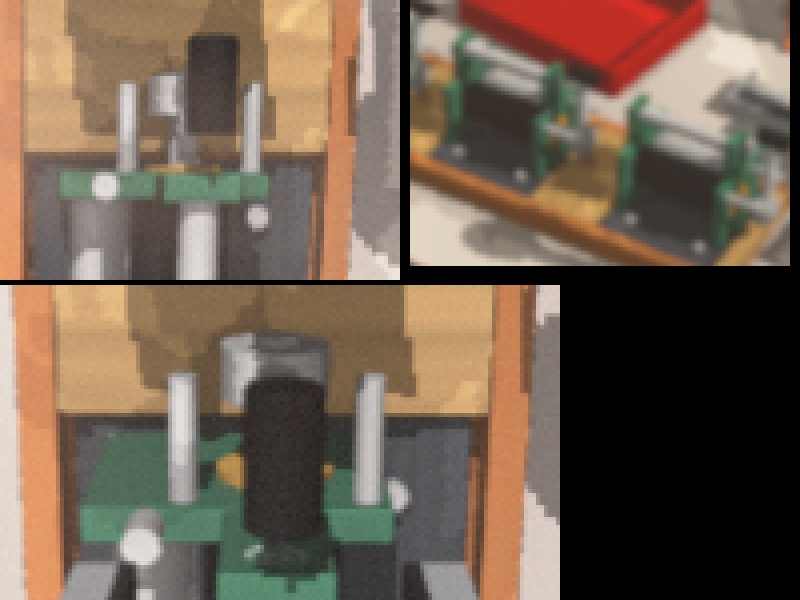

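Picture 4 (crops) shows steel stop rods lying horizontally beside the pin, well below it. The pin is free all round and centred, so I'll descend straddling it and not squeeze, because a full grip could exceed 30 N.

Request:
arm_command(
  increments=[
    [-0.005,0.07,0,0,0,0],
    [-0.005,0.134,0,0,0,0],
    [-0.005,0.134,0,0,0,0],
  ],
)

```text
time: 4.25
tcp_pos: [0.6072, 0.1162, 0.1058]
orientation: [0.52, -0.518, 0.478, -0.482]
ft_force: [-0.9, -0.5, -0.5]
gripper_width: 0.0307
```

Request:
arm_command(
  increments=[
    [0,0,0,0,0,0],
    [0,0,0,0,0,0],
    [0,0,0,0,0,0],
  ],
  jaw=0.25,
)

```text
time: 4.62
tcp_pos: [0.6079, 0.1162, 0.1072]
orientation: [0.521, -0.517, 0.478, -0.483]
ft_force: [0.1, 0.4, -0.5]
gripper_width: 0.0214
```

```bash
python3 look.py w3
```

```text
4.625 [0.6079 0.1162 0.1072] [ 0.08  0.4  -0.55] 0.0214
pin_a 0.84 [236.8 324.5] [0.6076 0.1155 0.115 ]
pin_a 0.4 [ 80.1 321.1] [0.5994 0.1963 0.115 ]
bar_a 0.75 [325.7 320.4] [0.6106 0.0473 0.1   ]
bar_a 0.75 [ 61.9 326. ] [0.6013 0.2069 0.1   ]
```

View pics/w3.png

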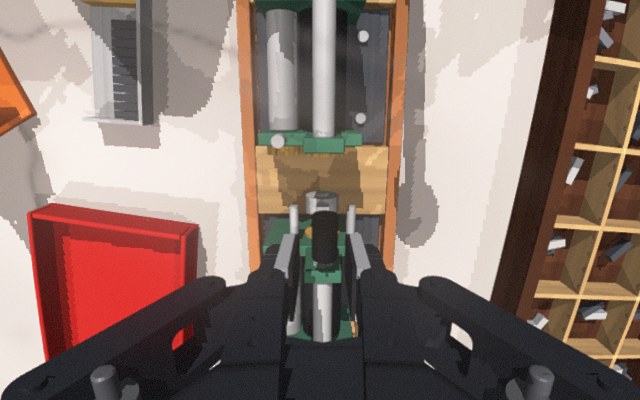

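Picture 5 shows the pin at (324, 237), centred between the pads with a gap on both sides. Next I'll take a force baseline and rock it.

```bash
cat > feel.py <<'E'
from h import *
u=np.array([np.cos(.083),np.sin(.083),0]);F=[];P=[]
for i in range(8):
    p=viewer.camera("wrist");s,R=tool();F.append(np.array(s["ft_force"]))
    if i%3==0:
        m=[d for d in viewer.mark_of(p,"pin_a") if d["score"]>.5]
        m=[atz(p,d["at"],.115) for d in m]; m=[x for x in m if np.linalg.norm((x-s["tcp_pos"])[:2])<.03]
        if m:P.append(m[0])
F=np.array(F);print("t",s["time"],"tcp",np.round(s["tcp_pos"],4),"tcp.u",round(u@s["tcp_pos"],4),"w",round(s["gripper_width"],4))
print("F.u mean %.2f sd %.2f  Fmean"%((F@u).mean(),(F@u).std()),F.mean(0).round(2)," pin.u",np.round(np.array(P)@u,4))
E
python3 feel.py
```

```text
t 5.325 tcp [0.6072 0.1162 0.1058] tcp.u 0.6147 w 0.0211
F.u mean -0.03 sd 0.30  Fmean [-0.04  0.12 -0.15]  pin.u [0.6151 0.6136 0.6144]
```

Request:
arm_command(
  increments=[
    [0,0,0.012,0,0,0],
    [0,0,0.024,0,0,0],
    [0,0,0.024,0,0,0],
  ],
)

```text
time: 5.7
tcp_pos: [0.6172, 0.1169, 0.1057]
orientation: [0.52, -0.518, 0.478, -0.482]
ft_force: [0.6, 0.4, -0.6]
gripper_width: 0.0214
```

```bash
python3 feel.py
```

```text
t 6.25 tcp [0.6167 0.1169 0.1059] tcp.u 0.6243 w 0.0215
F.u mean 0.19 sd 0.44  Fmean [ 0.19 -0.09  0.03]  pin.u [0.6144 0.6151 0.6142]
```

Run:
```python
from h import *
p=viewer.camera("wrist");save(p,"w4",(220,170,420,310),3)
```

```text
(no output)
```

View pics/w4.png

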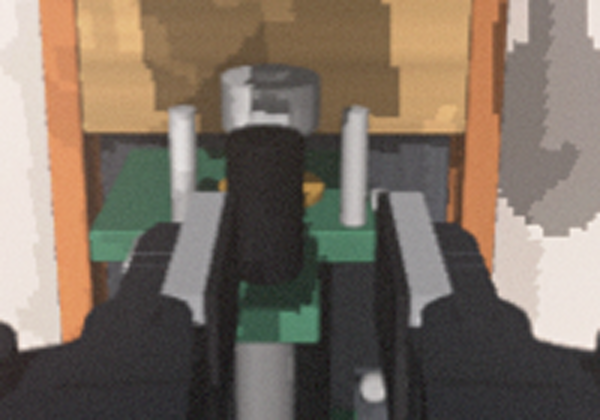

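Picture 6 shows the left pad only just reaching the pin, with edges at x≈225 and 228, so there was little contact yet. I'll push further.

Request:
arm_command(
  increments=[
    [0,0,0.008,0,0,0],
    [0,0,0.015,0,0,0],
    [0,0,0.015,0,0,0],
  ],
)

```text
time: 6.68
tcp_pos: [0.623, 0.1174, 0.1058]
orientation: [0.52, -0.518, 0.478, -0.482]
ft_force: [0.5, -0.3, 0.2]
gripper_width: 0.0213
```

```bash
python3 feel.py
```

```text
t 7.225 tcp [0.6227 0.1174 0.1059] tcp.u 0.6303 w 0.0214
F.u mean -0.12 sd 0.38  Fmean [-0.15  0.33 -0.09]  pin.u [0.6146 0.6161 0.6171]
```

Run:
```python
from h import *
p=viewer.camera("wrist");q=viewer.camera("scene")
a=cv2.resize(p["frame"][170:310,220:420],None,fx=3,fy=3,interpolation=3)
b=cv2.resize(q["frame"][160:260,250:390],None,fx=4,fy=4,interpolation=3)
c=np.zeros((600,800,3),np.uint8);c[:250,:400]=cv2.resize(a,None,fx=.667,fy=.667)[:250,:400];b=b[:345,:560];c[255:600,:560]=b
cv2.imwrite("pics/c5.png",c[:,:,::-1])
```

```text
(no output)
```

View pics/c5.png

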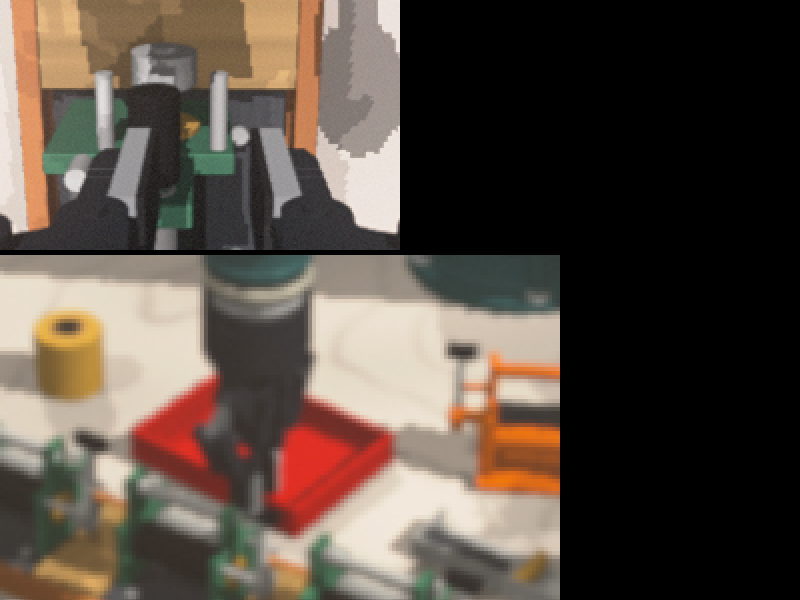

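Picture 7 shows the left pad overlapping the pin's image while the pin stays put, so the tips pass above it. At this opening the pads stand further back than I assumed. I'll re-centre and go 13 mm lower.

Request:
arm_command(
  increments=[
    [0,-0.01,-0.02,0,0,0],
    [0,-0.01,-0.038,0,0,0],
    [0,0.01,-0.038,0,0,0],
    [0,0.032,-0.038,0,0,0],
    [0,0.032,-0.038,0,0,0],
  ],
)

```text
time: 7.95
tcp_pos: [0.6066, 0.1161, 0.0911]
orientation: [0.519, -0.519, 0.479, -0.482]
ft_force: [-0.1, -0.4, 0.9]
gripper_width: 0.0214
```

```bash
python3 feel.py
```

```text
t 8.5 tcp [0.6077 0.1162 0.0932] tcp.u 0.6153 w 0.0216
F.u mean 0.04 sd 0.41  Fmean [ 0.06 -0.18  0.09]  pin.u [0.6141 0.6158 0.6142]
```

Request:
arm_command(
  increments=[
    [0,0,0.01,0,0,0],
    [0,0,0.018,0,0,0],
    [0,0,0.018,0,0,0],
  ],
)

```text
time: 8.88
tcp_pos: [0.6152, 0.1168, 0.0932]
orientation: [0.52, -0.518, 0.478, -0.482]
ft_force: [-0.3, 0.2, 0.2]
gripper_width: 0.0212
```

```bash
python3 feel.py
```

```text
t 9.425 tcp [0.6149 0.1168 0.0933] tcp.u 0.6225 w 0.0215
F.u mean -0.30 sd 0.49  Fmean [-0.3  -0.09  0.07]  pin.u [0.6149 0.6158 0.6155]
```

Request:
arm_command(
  increments=[
    [0,0,0.008,0,0,0],
    [0,0,0.008,0,0,0],
  ],
)

```text
time: 9.68
tcp_pos: [0.6183, 0.1171, 0.0933]
orientation: [0.52, -0.518, 0.478, -0.482]
ft_force: [0.5, -0.2, -0.5]
gripper_width: 0.0213
```

```bash
python3 feel.py
python3 - <<'E'
from h import *
p=viewer.camera("wrist");save(p,"w6",(220,170,420,310),3)
E
```

```text
t 10.225 tcp [0.6181 0.117  0.0933] tcp.u 0.6256 w 0.0215
F.u mean -0.10 sd 0.38  Fmean [-0.05 -0.52 -0.19]  pin.u [0.6153 0.615 ]
```

View pics/w6.png

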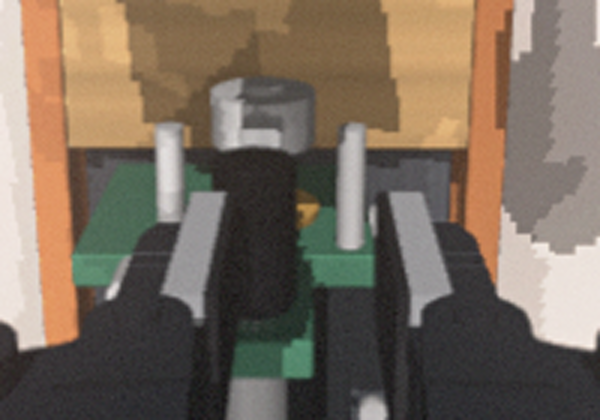

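Picture 8 shows the pin still centred between its stop rods and the pad just alongside it. I'll project the known geometry into the image to settle the pad height.

Run:
```python
from h import *
p=viewer.camera("wrist");s,R=tool();t=np.array(s["tcp_pos"])
cam=-np.array(p["R"]).T@p["t"];print("cam",cam.round(4),"axis",np.array(p["R"])[2].round(3))
f=lambda X:((proj(p,X)[0]-[220,170])*3).round(0)
for b in(0,.01,.02,.03):
    for sg in(-1,1):
        print("back",b,sg,[f(t-R[:,1]*b+sg*R[:,2]*.0107-R[:,0]*y) for y in(-.011,.011)])
u=np.array([np.cos(.083),np.sin(.083),0]);v=np.array([-u[1],u[0],0])
for z in(.108,.116,.124):
    for c in((.6065,.1155),):
        X=np.array([*c,z]);print("pin z",z,[f(X+v*y) for y in(-.013,.013)],[f(X+u*y) for y in(-.007,.007)])
```

```text
cam [0.6099 0.1837 0.2682] axis [ 0.027 -0.259 -0.965]
back 0 -1 [array([259., 235.]), array([258., 126.])]
back 0 1 [array([370., 235.]), array([372., 126.])]
back 0.01 -1 [array([257., 257.]), array([255., 143.])]
back 0.01 1 [array([374., 257.]), array([376., 143.])]
back 0.02 -1 [array([254., 282.]), array([252., 162.])]
back 0.02 1 [array([378., 282.]), array([380., 162.])]
back 0.03 -1 [array([251., 310.]), array([249., 184.])]
back 0.03 1 [array([382., 310.]), array([385., 184.])]
pin z 0.108 [array([251., 282.]), array([248., 145.])] [array([210., 215.]), array([290., 215.])]
pin z 0.116 [array([249., 304.]), array([246., 161.])] [array([206., 234.]), array([289., 233.])]
pin z 0.124 [array([247., 327.]), array([243., 178.])] [array([201., 255.]), array([289., 254.])]
```

The pad-end pixels match a point about 30 mm behind the TCP, so the tips sit near z≈0.124, just above the pin. I'll re-centre and lower another 18 mm, checking the force.

Request:
arm_command(
  increments=[
    [0,0,-0.026,0,0,0],
    [0,0,-0.026,0,0,0],
    [0,0.012,-0.026,0,0,0],
    [0,0.024,-0.026,0,0,0],
    [0,0.024,-0.026,0,0,0],
  ],
)

```text
time: 10.95
tcp_pos: [0.6073, 0.1161, 0.0826]
orientation: [0.52, -0.518, 0.478, -0.482]
ft_force: [0.8, 0.3, -0.2]
gripper_width: 0.0214
```

Request:
arm_command(
  increments=[
    [0,0.01,0,0,0,0],
    [0,0.02,0,0,0,0],
    [0,0.02,0,0,0,0],
  ],
)

```text
time: 11.32
tcp_pos: [0.6069, 0.1161, 0.0739]
orientation: [0.519, -0.519, 0.479, -0.482]
ft_force: [0.3, 0.5, -0.4]
gripper_width: 0.0211
```

```bash
python3 feel.py
python3 - <<'E'
from h import *
p=viewer.camera("wrist");save(p,"w7",(220,170,420,310),3)
E
```

```text
t 11.875 tcp [0.6073 0.1161 0.0747] tcp.u 0.6149 w 0.0213
F.u mean 0.06 sd 0.47  Fmean [0.05 0.14 0.11]  pin.u [0.6139 0.6134 0.6152]
```

View pics/w7.png

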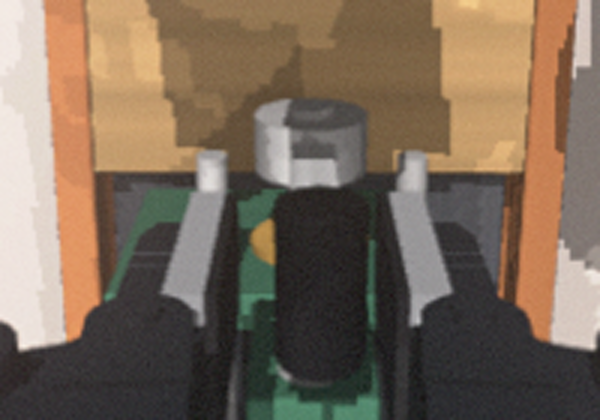

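Picture 9: the pads now flank the pin at its own height, with gaps of about 5.6 mm on the left (-x) and 1.5 mm on the right. I'll push towards -x by about 6 mm of pin travel.

Request:
arm_command(
  increments=[
    [0,0,-0.008,0,0,0],
    [0,0,-0.015,0,0,0],
    [0,0,-0.018,0,0,0],
    [0,0,-0.018,0,0,0],
  ],
)

```text
time: 12.42
tcp_pos: [0.6, 0.1156, 0.0746]
orientation: [0.52, -0.518, 0.478, -0.482]
ft_force: [0.2, 0.1, 0.4]
gripper_width: 0.0215
```

```bash
python3 feel.py
```

```text
t 12.975 tcp [0.6001 0.1156 0.0746] tcp.u 0.6077 w 0.0212
F.u mean 0.08 sd 0.38  Fmean [0.07 0.04 0.09]  pin.u [0.6095 0.6076 0.6087]
```

Request:
arm_command(
  increments=[
    [0,0,-0.006,0,0,0],
    [0,0,-0.013,0,0,0],
  ],
)

```text
time: 13.22
tcp_pos: [0.5954, 0.1153, 0.0747]
orientation: [0.52, -0.518, 0.478, -0.482]
ft_force: [2.0, 1.0, -0.5]
gripper_width: 0.0214
```

```bash
python3 feel.py
```

```text
t 13.775 tcp [0.595  0.1152 0.0746] tcp.u 0.6025 w 0.0213
F.u mean 1.08 sd 0.32  Fmean [ 1.01  0.93 -0.06]  pin.u [0.6037]
```

Request:
arm_command(
  increments=[
    [0,0,0.015,0,0,0],
    [0,0,0.03,0,0,0],
    [0,0,0.04,0,0,0],
    [0,0,0.045,0,0,0],
  ],
)

```text
time: 14.28
tcp_pos: [0.6132, 0.1166, 0.0745]
orientation: [0.52, -0.518, 0.479, -0.482]
ft_force: [0.5, -0.1, 0.3]
gripper_width: 0.0214
```

```bash
python3 feel.py
```

```text
t 14.825 tcp [0.6129 0.1167 0.0748] tcp.u 0.6205 w 0.0212
F.u mean -0.20 sd 0.62  Fmean [-0.21  0.16 -0.15]  pin.u [0.6144 0.6156 0.6154]
```

The middle unit (B) is the loose one. Its pin moved 5.5 mm with no force, then met 1–2 N at about 10 mm. On the way back it ran 11 mm freely to its start. I'll raise the tool and go over its tie bar.

Request:
arm_command(
  increments=[
    [0,0,-0.009,0,0,0],
    [0,-0.08,-0.009,0,0,0],
    [0,-0.15,-0.009,0,0,0],
    [0.17,-0.17,-0.005,0,0,0],
    [0.17,-0.17,-0.005,0,0,0],
  ],
)

```text
time: 15.45
tcp_pos: [0.6165, 0.0455, 0.1443]
orientation: [0.519, -0.517, 0.478, -0.484]
ft_force: [-0.4, 0.5, -0.9]
gripper_width: 0.0213
```

Request:
arm_command(
  increments=[
    [0,0,0,0,0,0],
    [0,0,0,0,0,0],
  ],
  jaw=0.42,
)

```text
time: 15.7
tcp_pos: [0.6162, 0.0462, 0.1439]
orientation: [0.519, -0.517, 0.479, -0.484]
ft_force: [0.3, -0.4, -0.6]
gripper_width: 0.0361
```

Run:
```python
from h import *
print(bot.grip_depth)
for i in range(3):
    p=viewer.camera("wrist");s,R=tool()
    for d in viewer.mark_of(p,"bar_a")[:3]: print(round(d["score"],2),np.round(d["at"]),atz(p,d["at"],.1).round(4))
print(s["tcp_pos"],s["gripper_width"]);save(p,"w8",(200,150,440,400),2.4)
for b in(.015,.03):
  for sg in(-1,1): print(b,sg,((proj(p,np.array(s["tcp_pos"])-R[:,1]*b+sg*R[:,2]*s["gripper_width"]/2-R[:,0]*.011)[0]-[200,150])*2.4).round())
go([.6106,.0455,.13],.083)
```

```text
0.0187
0.77 [209. 314.] [0.6092 0.0446 0.1   ]
0.87 [207. 315.] [0.6099 0.047  0.1   ]
0.78 [210. 315.] [0.6103 0.0444 0.1   ]
0.33 [218. 130.] [0.4784 0.0285 0.1   ]
[0.61630218 0.0463341  0.14401265] 0.03573262549186858
0.015 -1 [218. 171.]
0.015 1 [384. 171.]
0.03 -1 [211. 196.]
0.03 1 [393. 196.]
row [0.0005, 0.035, -0.0148] [-0.0036, -0.0043, 0.0018]
```

View pics/w8.png

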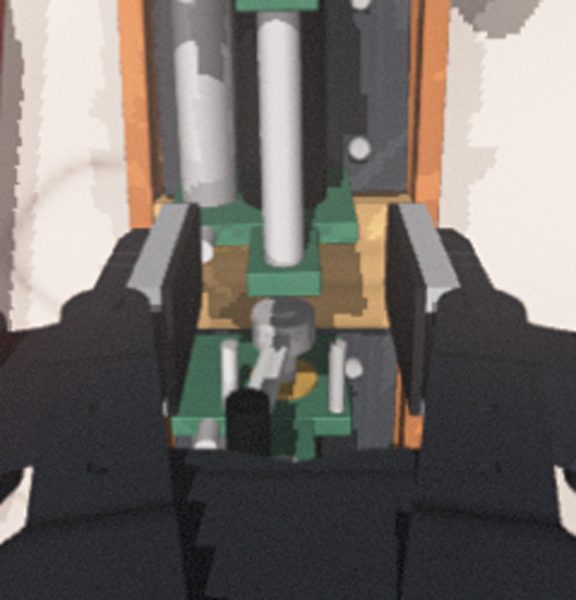

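Picture 10 shows bar B running between the green cheeks at about (282, 130), left of the jaw centre. The pads clear both cheeks. I'll shift -6 mm in x and descend.

Request:
arm_command(
  increments=[
    [0,0,-0.0155,0,-0.004,0],
    [0,0.07,-0.0155,0,-0.004,0],
    [0,0.14,-0.0155,0,-0.004,0],
    [0,0.2,-0.0155,0,-0.004,0],
    [0,0.205,-0.0155,0,-0.004,0],
  ],
)

```text
time: 16.62
tcp_pos: [0.6086, 0.0456, 0.0595]
orientation: [-0.52, 0.521, -0.478, 0.48]
ft_force: [-0.4, -0.8, 0.7]
gripper_width: 0.0358
```

```bash
python3 look.py w9
```

```text
16.625 [0.6086 0.0456 0.0595] [-0.43 -0.81  0.74] 0.0358
pin_a 0.57 [ 95.3 339.4] [0.6069 0.1174 0.115 ]
bar_a 0.72 [262.5 331. ] [0.6109 0.046  0.1   ]
```

View pics/w9.png

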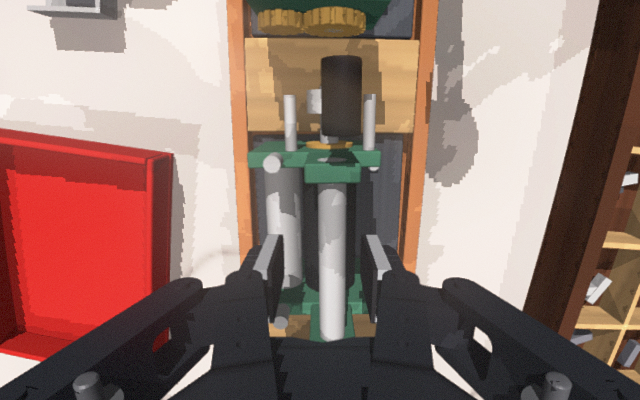

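Picture 11: the pads straddle the bar at (332, 262). I'll shift 2 mm and close.

Request:
arm_command(
  increments=[
    [0,0,0.005,0,0,0],
    [0,0,0.005,0,0,0],
    [0,0,0.005,0,0,0],
    [0,0,0.005,0,0,0],
    [0,0,0.005,0,0,0],
  ],
  jaw=0,
)

```text
time: 17.4
tcp_pos: [0.6136, 0.0457, 0.0651]
orientation: [0.522, -0.519, 0.475, -0.482]
ft_force: [-2.7, 0.9, 6.5]
gripper_width: 0.0092
```

```bash
python3 feel.py; python3 look.py
```

```text
t 17.95 tcp [0.6136 0.0457 0.0651] tcp.u 0.6153 w 0.0094
17.95 [0.6136 0.0457 0.0651] [-3.51 -0.52  5.03] 0.0094
pin_a 0.86 [ 96.8 328.8] [0.6079 0.1169 0.115 ]
bar_a 0.62 [252.9 319.2] [0.6101 0.0478 0.1   ]Traceback (most recent call last):
  File "feel.py", line 10, in <module>
    print("F.u mean %.2f sd %.2f  Fmean"%((F@u).mean(),(F@u).std()),F.mean(0).round(2)," pin.u",np.round(np.array(P)@u,4))
                                                                                                         ~~~~~~~~~~~^~
ValueError: matmul: Input operand 1 has a mismatch in its core dimension 0, with gufunc signature (n?,k),(k,m?)->(n?,m?) (size 3 is different from 0)
```

The opening is 9.4 mm on a 12 mm bar and the tool was pushed up 5 mm, so the grip is probably shallow (above the bar's centre). I'll reopen, go deeper and watch the force.

Request:
arm_command(
  increments=[
    [0,0,0,0,0,0],
    [0,0,-0.004,0,0,0],
    [0,0,-0.004,0,0,0],
  ],
  jaw=0.42,
)

```text
time: 18.48
tcp_pos: [0.612, 0.0456, 0.0648]
orientation: [0.522, -0.519, 0.475, -0.482]
ft_force: [-0.1, -0.5, 0.6]
gripper_width: 0.0359
```

Request:
arm_command(
  increments=[
    [0,0.015,0,0,0,0],
    [0,0.022,0,0,0,0],
    [0,0.022,0,0,0,0],
  ],
)

```text
time: 18.85
tcp_pos: [0.6117, 0.0455, 0.0552]
orientation: [0.522, -0.519, 0.476, -0.482]
ft_force: [-0.6, -0.4, 1.0]
gripper_width: 0.0357
```

```bash
python3 look.py w10
```

```text
18.85 [0.6117 0.0455 0.0552] [-0.55 -0.36  0.98] 0.0357
pin_a 0.58 [ 94.8 335. ] [0.6078 0.1172 0.115 ]
bar_a 0.87 [265.8 323.6] [0.6102 0.0462 0.1   ]
```

Request:
arm_command(
  increments=[
    [0,0,0.001,0,0,0],
    [0,0,0.001,0,0,0],
    [0,0,0.001,0,0,0],
  ],
  jaw=0.2,
)

```text
time: 19.38
tcp_pos: [0.6126, 0.0456, 0.0562]
orientation: [0.522, -0.518, 0.475, -0.482]
ft_force: [0.5, -0.7, -0.7]
gripper_width: 0.017
```

```bash
python3 look.py w11
```

```text
19.375 [0.6126 0.0456 0.0562] [ 0.47 -0.72 -0.75] 0.017
bar_a 0.9 [264.9 322.6] [0.6107 0.0461 0.1   ]
```

View pics/w11.png

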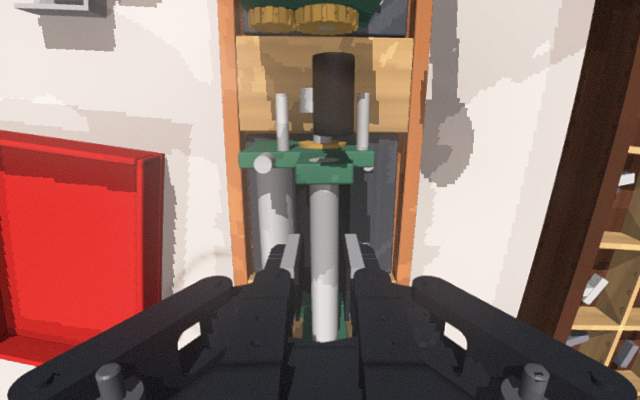

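Picture 12 (last) shows the pads at 17 mm around the bar (323, 250) with no contact force, so nothing is touched below. I'll go 3 mm deeper and close.

Request:
arm_command(
  increments=[
    [0,0.01,0.0,0,0,0],
    [0,0.01,0.0,0,0,0],
  ],
)

```text
time: 19.77
tcp_pos: [0.6122, 0.0456, 0.0514]
orientation: [0.522, -0.519, 0.476, -0.482]
ft_force: [-0.3, 0.4, -0.5]
gripper_width: 0.0172
```

Request:
arm_command(
  increments=[
    [0,0,0,0,0,0],
    [0,0,0,0,0,0],
    [0,0,0,0,0,0],
    [0,0,0,0,0,0],
  ],
  jaw=0,
)

```text
time: 20.27
tcp_pos: [0.6129, 0.0454, 0.0518]
orientation: [0.522, -0.518, 0.475, -0.483]
ft_force: [4.3, -1.0, -0.1]
gripper_width: 0.0101
```

Request:
arm_command(
  increments=[
    [0,-0.006,0,0,0,0],
    [0,-0.013,0,0,0,0],
    [0,-0.013,0,0,0,0],
  ],
)

```text
time: 20.65
tcp_pos: [0.6111, 0.0456, 0.0555]
orientation: [0.521, -0.519, 0.476, -0.481]
ft_force: [-0.1, 0.2, -8.2]
gripper_width: 0.0098
```

```bash
python3 look.py w12
```

```text
20.65 [0.6111 0.0456 0.0555] [-0.05  0.22 -8.22] 0.0098
pin_a 0.69 [ 94.7 330.1] [0.6058 0.1171 0.115 ]
bar_a 0.96 [271.2 320.6] [0.6087 0.0434 0.1   ]
```

It holds: Fz = -8.2 N, which is the unit's weight. Lifting.

Request:
arm_command(
  increments=[
    [0,-0.03,0,0,0,0],
    [0,-0.07,0,0,0,0],
    [0,-0.12,0,0,0,0],
    [0,-0.17,0,0,0,0],
    [0,-0.2,0,0,0,0],
  ],
)

```text
time: 21.42
tcp_pos: [0.6123, 0.0458, 0.1393]
orientation: [0.523, -0.518, 0.475, -0.483]
ft_force: [-0.1, 0.6, -7.8]
gripper_width: 0.0098
```

Run:
```python
from h import *
s,R=tool();print(s["time"],s["tcp_pos"],s["ft_force"],s["gripper_width"])
for n in("top","scene","wrist"):
    p=viewer.camera(n);save(p,"l_"+n)
    f=p["frame"].astype(int);m=((f[:,:,0]>110)&(f[:,:,1]<70)&(f[:,:,2]<80)).astype(np.uint8)
    c=max(cv2.findContours(m,0,2)[0],key=cv2.contourArea);b=cv2.approxPolyDP(cv2.convexHull(c),5,True)[:,0]
    P=np.array([atz(p,[y,x],.03)[:2] for x,y in b]);print(n,P.round(3).tolist())
    r=cv2.minAreaRect(np.array([atz(p,[y,x],.03)[:2]*1000 for x,y in c[:,0]],np.float32));print("rect",r)
    for d in viewer.mark_of(p,"tray")[:1]: print(d["score"],atz(p,d["at"],0).round(4))
    for l,z in(("bar_a",.185),("unit_a",.09),("pin_a",.2)):
        print(l,[atz(p,d["at"],z).round(3).tolist() for d in viewer.mark_of(p,l)[:4]])
```

```text
21.425 [0.61227477 0.0458036  0.13933652] [-0.07480972  0.59105544 -7.76870904] 0.009768018451096764
top [[0.228, -1.022], [0.107, -1.082], [0.03, -1.008], [0.146, -0.962]]
rect ((127.30425262451172, -1010.7332763671875), (175.4217987060547, 115.01519775390625), 23.875244140625)
0.69 [0.6311 0.0412 0.    ]
bar_a [[0.622, -0.122, 0.185], [0.607, 0.043, 0.185], [0.629, -0.267, 0.185], [0.588, 0.195, 0.185]]
unit_a [[0.3, 0.178, 0.09], [0.622, -0.282, 0.09], [0.6, -0.1, 0.09], [0.624, 0.052, 0.09]]
pin_a [[0.603, -0.049, 0.2], [0.569, 0.246, 0.2], [0.692, -0.265, 0.2]]
scene [[0.359, -0.089], [0.367, 0.072], [0.4, 0.096], [0.526, 0.084], [0.412, -0.077]]
rect ((407.2295227050781, 23.131118774414062), (238.7530059814453, 123.78834533691406), 54.76777648925781)
0.57 [ 0.4224 -0.0098  0.    ]
bar_a [[0.421, 0.248, 0.185], [0.693, 0.257, 0.185], [0.596, 0.045, 0.185], [0.74, -0.186, 0.185]]
unit_a [[0.692, 0.254, 0.09], [0.703, -0.037, 0.09], [0.406, 0.231, 0.09], [0.6, 0.036, 0.09]]
pin_a [[0.609, 0.118, 0.2], [0.443, 0.193, 0.2], [0.794, -0.183, 0.2], [0.7, 0.024, 0.2]]
wrist [[0.362, 0.082], [0.505, 0.075], [0.483, -0.072], [0.436, -0.102], [0.347, -0.094]]
rect ((425.01422119140625, -9.369781494140625), (183.75128173828125, 145.94639587402344), 85.05393981933594)
0.84 [ 0.423  -0.0106  0.    ]
bar_a [[0.608, 0.048, 0.185]]
unit_a []
pin_a [[0.606, 0.117, 0.2]]
```

```bash
python3 -c "
from h import *
go([.4235,-.0105,.137],-.085)"
```

```text
row [0.1014, -0.0062, -0.4791] [-0.0043, 0.0839, 0.0016]
```

Request:
arm_command(
  increments=[
    [0.02,0,-0.08,0,0.017,0],
    [0.04,0,-0.17,0,0.034,0],
    [0.06,0,-0.27,0,0.05,0],
    [0.08,0,-0.37,0,0.067,0],
    [0.095,0,-0.44,0,0.08,0],
  ],
)

```text
time: 22.8
tcp_pos: [0.4371, -0.007, 0.1349]
orientation: [-0.481, 0.479, -0.516, 0.522]
ft_force: [0.9, 0.5, -7.1]
gripper_width: 0.0099
```

```bash
python3 -c "
from h import *
go([.4235,-.0105,.137],-.085)"
```

```text
row [0.0114, -0.0055, -0.0332] [-0.0045, 0.0034, 0.0014]
```

Request:
arm_command(
  increments=[
    [0.011,-0.004,-0.033,-0.004,0.003,0.001],
    [0.011,-0.004,-0.033,-0.004,0.003,0.001],
    [0.011,0.04,-0.033,-0.004,0.003,0.001],
    [0.011,0.1,-0.033,-0.004,0.003,0.001],
    [0.011,0.14,-0.033,-0.004,0.003,0.001],
  ],
)

```text
time: 23.42
tcp_pos: [0.4235, -0.0101, 0.0762]
orientation: [0.478, -0.479, 0.521, -0.52]
ft_force: [-0.9, 0.0, -7.4]
gripper_width: 0.0097
```

Run:
```python
from h import *
s,R=tool();print(s["tcp_pos"],s["ft_force"],"toolx",R[:,0].round(3))
for n in("wrist","scene"):
    p=viewer.camera(n);z=s["tcp_pos"][2]-.0515
    for l,h in(("bar_a",.1),("unit_a",.008),("pin_a",.116)): print(n,l,[(round(d["score"],2),atz(p,d["at"],h+z).round(3).tolist()) for d in viewer.mark_of(p,l)[:5]])
go([.4235,-.0105,.06],-.085)
```

```text
[ 0.42353281 -0.01010111  0.07618127] [-0.85713072  0.03980295 -7.35137747] toolx [-0.084 -0.997  0.   ]
wrist bar_a [(0.87, [0.423, -0.009, 0.125])]
wrist unit_a [(0.97, [0.421, -0.009, 0.033]), (0.6, [0.605, -0.096, 0.033])]
wrist pin_a [(0.97, [0.433, 0.06, 0.141])]
scene bar_a [(0.97, [0.419, -0.012, 0.125]), (0.97, [0.623, 0.212, 0.125]), (0.94, [0.678, -0.26, 0.125]), (0.84, [0.648, -0.093, 0.125]), (0.76, [0.335, 0.215, 0.125])]
scene unit_a [(0.95, [0.632, 0.223, 0.033]), (0.76, [0.421, -0.008, 0.033]), (0.76, [0.33, 0.201, 0.033]), (0.65, [0.645, -0.096, 0.033]), (0.61, [0.674, -0.269, 0.033])]
scene pin_a [(0.66, [0.64, -0.023, 0.141]), (0.59, [0.388, 0.159, 0.141]), (0.58, [0.752, -0.253, 0.141]), (0.54, [0.613, 0.296, 0.141]), (0.45, [0.649, -0.278, 0.141])]
row [-0.0002, 0.05, -0.0043] [-0.0017, 0.0004, 0.0005]
```

Request:
arm_command(
  increments=[
    [0,0.02,0,0,0,0],
    [0,0.04,0,0,0,0],
    [0,0.052,0,0,0,0],
    [0,0.052,0,0,0,0],
  ],
)

```text
time: 24.32
tcp_pos: [0.4245, -0.0106, 0.0583]
orientation: [-0.479, 0.478, -0.52, 0.521]
ft_force: [-0.4, 0.5, -7.7]
gripper_width: 0.0102
```

Request:
arm_command(
  increments=[
    [0,0.006,0,0,0,0],
    [0,0.01,0,0,0,0],
    [0,0.01,0,0,0,0],
  ],
)

```text
time: 24.7
tcp_pos: [0.4244, -0.0106, 0.0542]
orientation: [-0.479, 0.478, -0.52, 0.521]
ft_force: [0.3, -0.7, -7.7]
gripper_width: 0.0097
```

Request:
arm_command(
  increments=[
    [0,0.005,0,0,0,0],
    [0,0.008,0,0,0,0],
    [0,0.008,0,0,0,0],
  ],
)

```text
time: 25.08
tcp_pos: [0.4242, -0.0106, 0.0508]
orientation: [-0.479, 0.479, -0.52, 0.521]
ft_force: [0.2, 0.5, -7.8]
gripper_width: 0.0095
```

Request:
arm_command(
  increments=[
    [0,0.004,0,0,0,0],
    [0,0.005,0,0,0,0],
  ],
)

```text
time: 25.32
tcp_pos: [0.4241, -0.0107, 0.0488]
orientation: [-0.478, 0.479, -0.52, 0.521]
ft_force: [-0.5, -0.2, -5.5]
gripper_width: 0.0097
```

Request:
arm_command(
  increments=[
    [0,0.003,0,0,0,0],
    [0,0.005,0,0,0,0],
    [0,0.005,0,0,0,0],
  ],
)

```text
time: 25.7
tcp_pos: [0.424, -0.0107, 0.0486]
orientation: [-0.478, 0.479, -0.52, 0.521]
ft_force: [-7.7, 0.2, 3.7]
gripper_width: 0.0097
```

It's on the floor: Fz went from -7.8 to +3.7 N. I'll release and withdraw straight up.

Request:
arm_command(
  increments=[
    [0,0,0,0,0,0],
    [0,0,0,0,0,0],
    [0,0,0,0,0,0],
    [0,0,0,0,0,0],
  ],
  jaw=0.42,
)

```text
time: 26.2
tcp_pos: [0.4243, -0.0107, 0.0488]
orientation: [-0.479, 0.479, -0.52, 0.521]
ft_force: [1.0, -1.0, 0.6]
gripper_width: 0.0358
```

Request:
arm_command(
  increments=[
    [0,-0.05,0,0,0,0],
    [0,-0.13,0,0,0,0],
    [0,-0.25,0,0,0,0],
    [0,-0.35,0,0,0,0],
    [0,-0.38,0,0,0,0],
  ],
)

```text
time: 26.82
tcp_pos: [0.4257, -0.0107, 0.2039]
orientation: [-0.48, 0.477, -0.518, 0.523]
ft_force: [-0.6, 0.5, -0.1]
gripper_width: 0.036
```

Run:
```python
from h import *
s,R=tool();print(s["time"],s["tcp_pos"],s["ft_force"])
for n in("wrist","scene","top"):
    p=viewer.camera(n);save(p,"f_"+n)
    for l,h,hr in(("bar_a",.097,.1),("unit_a",.005,.008),("pin_a",.112,.116)):
        print(n,l,[(round(d["score"],2),(atz(p,d["at"],h)).round(3).tolist()) for d in viewer.mark_of(p,l)[:5]])
```

```text
26.825 [ 0.42569792 -0.01074323  0.20385821] [-0.57004744  0.53279195 -0.06380506]
wrist bar_a [(0.78, [0.625, -0.121, 0.097]), (0.58, [0.422, -0.008, 0.097])]
wrist unit_a [(0.92, [0.627, -0.112, 0.005]), (0.72, [0.641, -0.295, 0.005]), (0.68, [0.421, -0.013, 0.005])]
wrist pin_a [(0.97, [0.323, 0.12, 0.112]), (0.96, [0.431, 0.062, 0.112]), (0.84, [0.609, -0.045, 0.112]), (0.68, [0.613, -0.105, 0.112])]
scene bar_a [(0.94, [0.618, -0.11, 0.097]), (0.94, [0.407, -0.011, 0.097]), (0.84, [0.599, 0.207, 0.097]), (0.78, [0.303, 0.198, 0.097]), (0.56, [0.641, -0.291, 0.097])]
scene unit_a [(0.92, [0.44, -0.008, 0.005]), (0.87, [0.622, -0.119, 0.005]), (0.77, [0.3, 0.193, 0.005]), (0.74, [0.607, 0.208, 0.005]), (0.74, [0.655, -0.286, 0.005])]
scene pin_a [(0.57, [0.613, -0.048, 0.112]), (0.53, [0.586, 0.27, 0.112]), (0.53, [0.728, -0.272, 0.112]), (0.51, [0.44, 0.058, 0.112]), (0.5, [0.338, 0.132, 0.112])]
top bar_a [(0.9, [0.654, -0.3, 0.097]), (0.87, [0.606, 0.212, 0.097]), (0.83, [0.3, 0.177, 0.097]), (0.57, [0.427, -0.015, 0.097]), (0.55, [0.629, -0.113, 0.097])]
top unit_a [(0.84, [0.646, -0.305, 0.005]), (0.83, [0.626, -0.108, 0.005]), (0.71, [0.603, 0.214, 0.005]), (0.57, [0.289, 0.182, 0.005]), (0.52, [0.419, -0.013, 0.005])]
top pin_a [(0.51, [0.614, -0.065, 0.112]), (0.48, [0.581, 0.276, 0.112]), (0.41, [0.715, -0.275, 0.112])]
```

The unit stands level and centred in the tray, the sound units are in place, and the tool is well clear. Handing in.

```bash
python3 -c "
from rig import sign_off
print(sign_off())"
```

```text
the job is handed in; nothing more can be done
None
```

I found the loose unit, the middle one in the rack, set it in the red tray and handed the job in at about 27 s; no verdict came back.

- **Finding it:** I rocked only the middle unit's arm. Its pin moved 5.5 mm with no force and met 1–2 N by about 10 mm. On the way back it ran some 11 mm freely to within about 1 mm of its start. I did not rock the other two arms for comparison.
- **Rocking method:** I pushed the pin with the jaws held 21 mm apart and did not grip it, because the fixed grip force could have passed the 30 N limit. The first three pushes went over the top of the pin, so I went lower.
- **Lifting:** My first grip on the tie bar was too shallow (opening 9.4 mm on a 12 mm bar, tool pushed up), so I reopened and took it lower. It then carried about 8 N, the unit's weight. The opening again read about 10 mm rather than 12, but the grip held.
- **Setting down:** The unit touched the tray floor softly, with the wrist force going from -7.8 to +3.7 N. A sideways 7.7 N showed just before I let go.
- **Last checks:** The wrist camera puts the unit's bar at (0.422, -0.008) and its base at (0.421, -0.013), against a tray centre of about (0.424, -0.010). That is centred and level. The scene camera disagreed by up to about 17 mm in x, still inside the 30 mm limit.
- **Sound units and robot:** The two sound units show within about 10 mm of their starting places, which is the scatter of the camera readings, and I never touched them. The gripper ended open, about 15 cm higher, with only noise on the force reading.

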